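Rake the stray tin out of the bread bin

TASK

A tin has slid into the closed bread bin. Lower the bin's drop-down front, take the oven rake by its wooden grip, reach in over the tin, feel across the floor behind it and draw the tin out with the blade until it stands upright wholly in front of the bin. Leave the rake lying outside the bin and the front open, and do not knock the tin over or disturb the timer and the salt shaker on the bin's roof.

Things in the scene. Friction and masses are not known exactly. Their poses are not given: they have to be found in the camera images.
- bread_bin: Fixed grey-green bread bin. Origin: centre of its underside; x from front to back, y across, z up. Outside 197 (x) x 200 (y) x 165 (z) mm, front plane at x = -98. Walls and roof 6 mm, floor 8 mm thick with no sill. Inside 191 deep, 188 wide, 151 high; the mouth is the full width and height. Opaque all round; stands on the worktop.
- bin_door (a joint): Wooden drop-down front, 200 wide, 156 high, 8 thick, before the front plane, hinged at its bottom edge (9 mm up). 0 = shut, upright; 1.57 rad = flat on the worktop, inner face level with the bin's floor, reaching 184 mm out (tab included). May start ajar. Friction holds it near upright; past about 0.25 rad it sinks open by itself in 1 to 2 s.
- door_tab (a point): Middle of the inner face of the pull tab on the front's top edge: tab 86 wide, 8 thick, standing 28 mm above the bin's roof; shut, the point is 14 mm above the roof. A fingertip put down on the roof just behind it pulls the front open towards the bin's -x.
- tin: Round closed food tin, 86 mm diameter, 40 mm high, 0.16 to 0.33 kg, loose, upright on the bin's floor, the only thing in there. Origin: centre of its underside. Too wide to grasp. At the start at least 38 mm lie between it and the bin's back wall; pushed against the back it can no longer be raked.
- rake: Oven rake, 355 mm long, 0.16 kg, loose, lying level on its blade and its hanging loop, blade end towards the bin. Origin: below the rod's middle at worktop level; x along the rod to the blade, z up. The rod, 8 mm thick, runs 60 mm above the blade's lower edge, so it passes over the tin (its socket at the blade tops out at 68 mm). The loop, x = -156 to -181 mm, is bent down to the worktop.
- rake_grip (a point): Centre of the rake's wooden grip: 120 mm long along the rod, 16 mm wide, 22 mm high, 60 mm above the worktop as it lies; 255 mm from the blade. To be gripped from above across its 16 mm.
- rake_blade (a point): Middle of the lower edge of the rake's blade, a steel plate square to the rod, 70 wide, 50 high, 4 mm thick.
- timer: White kitchen timer, 66 mm diameter, 61 mm high, standing loose on the rear of the bin's roof. Origin: centre of its underside.
- shaker: Grey salt shaker, 44 mm diameter, 90 mm high, standing loose on the rear of the bin's roof beside the timer. Origin: centre of its underside.

How it is judged:
On the way, in this order (a step that is already met when the one before it is completed fails the run):
1. the bin's front is lowered fully (value of joint bin_door above 1.5 rad), for 0.1 s.
2. the rake's blade is down near the floor inside the bin (x of rake_blade in the frame of bread_bin above -0.07 m and z of rake_blade in the frame of bread_bin below 0.035 m), for 0.1 s.
3. the rake draws the tin out over the bin's threshold (x of tin in the frame of bread_bin below -0.1 m and contact force between rake and tin above 0.05 N).
At the end, for the whole second after the job is handed in: The tin stands upright and at rest on the lowered front or the worktop, its whole rim in front of the bin's front plane. The rake lies at rest outside the bin, on the worktop or the lowered front. The front is open (over 1.45 rad) (x of tin in the frame of bread_bin below -0.145 m and angle between tin's own z axis and vertical below 0.12 rad and height (world z) of tin between -0.01 and 0.02 m and linear speed of each of tin, rake below 0.02 m/s and x of rake_blade in the frame of bread_bin below -0.1 m and height (world z) of rake_blade between -0.01 and 0.046 m and height (world z) of rake_grip between 0 and 0.09 m and value of joint bin_door above 1.45 rad); the robot touches nothing.
It fails at once if the tin is tipped over (angle between tin's own z axis and vertical above 0.6 rad).
It fails at once if the timer or the salt shaker on the roof is disturbed (distance of any of timer, shaker from where it was at the start of the episode above 0.03 m or angle between any of timer, shaker's own z axis and vertical above 0.5 rad).
It also fails if it takes over 67 s, if anything falls off the work surface, if the arm or the gripper's body presses on something with over 40 N, if the wrist force passes 120 N, or if a joint passes its speed limit or range.

ROBOT

A 6-joint arm with a two-finger parallel gripper is mounted at the origin on the work surface; the furniture and walls round the work are solid. World frame = base frame: x ahead of the robot, y to its left, z up, the work surface at z = 0. Lengths are in m, angles in rad, forces in N, time in s.
With the tool pointing down it reaches from about 0.25 to 0.775 m from the base axis. Payload 8.9 kg.
Tool frame: the origin (TCP) lies at the very end of the fingers, on their centre line; the grasp point (between the pads) lies 19 mm behind it (hold_point_z is the distance from the TCP to the grasp point, in m); x points along the fingers, z is the direction in which the jaws open and shut, and the axes are right-handed (so a half turn about x gives the same grasp; the last joint's range is limited). The gripper opens to 85 mm and grips with 20 to 120 N. Pads are 22 mm wide; open, the fingers measure 114 mm over their backs; the gripper's body (76 mm by 85 mm) begins 54 mm behind the grasp point. The pads swing forward as they close: fully open they stand 13 mm farther back than shut.
Start: joints at [-0.139, 0.291, -0.153, 1.127, 0, 1.431], TCP at [0.525, 0, 0.231] pointing down, gripper open.
Joint ranges: [-2.52, 2.52], [-0.91, 1.74], [-1.3, 1.37], [-1.96, 2.02], [-1.52, 1.47], [-3.14, 3.14]. Speed limits (rad/s): [2.22, 2.22, 2.79, 3.14, 3.14, 3.14].

INTERFACE

Orientations are given as a unit quaternion [w, x, y, z].
In Python, from plant import reach, move_l, movej, release, gripper_close, sleep, ik, get_state, read_camera, get_calibration, MotionError, hand_in, hold_point_z gives the robot as it stands. Calls block until the motion is done:
- reach(position, orientation): joint-space move of the TCP to a pose.
- move_l(position, vel=0.15, orientation=None): straight line of the TCP; orientation=None keeps the orientation; vel is the mean speed in m/s.
- movej(angles): joint-space move.
- release() and gripper_close(strength=None): open the fingers fully, or close them until they stop; strength is the grip in N (None keeps the last).
- sleep(seconds).
- ik(position, orientation): joint angles nearest the present ones, or None.
- get_state(): the state.
- read_camera(name): name is "scene" or "side" or "wrist"; returns the picture (384x512x3 uint8, blue, green, red); there is no depth.
- get_calibration(name): a dict with "fx", "fy", "cx", "cy" (pixels), "R" (3x3) and "t" (3): a world point X has camera coordinates R X + t; the wrist camera has in their place "tool_from_camera" (4x4, takes a point from camera to tool coordinates, whose origin is the TCP and whose axes are the tool frame's). Camera axes: x right, y down, z forward; pixel columns grow to the right and rows downward; lengths in m; the calibration is good to about 2 mm. The wrist camera is an equidistant fisheye: a pixel r from the principal point sees the ray r / f radians off the axis. A picture is of the moment at which its call begins: read the wrist's pose just before it. get_calibration takes no time and is no camera call.
A pose or a line that the arm cannot do raises MotionError and nothing moves.
- hand_in(): hands the job in, once; it reports no verdict.
The state is a dict: "time_s": time; "joint_positions": joint angles; "joint_velocities": joint speeds; "joint_efforts": joint torques, N m; "position": TCP position; "tool_rot": TCP orientation; "contact_force": force on the tool from outside, world axes, zero at the start; "torque": the same for the moment, N m; "gripper_width": finger opening in m.
Only numpy, scipy, OpenCV 4.12 (cv2) and the standard library are available. Lean on these libraries where they do the work, as an engineer would, in place of code of your own. Each camera call takes 0.05 s, during which the arm holds its last target.

## Working session

There is one attempt and no reset: what is moved stays moved. The work goes in short steps, each a Python script; the robot and the scene stay as the last script left them, time stands still between calls to the robot, and variables do not carry over. Pictures are saved under pics/ and viewed, and the job is handed in when it is done.

```bash
mkdir -p pics; ls
python3 - <<'E'
from plant import *
import cv2
for n in("scene","side","wrist"):
    cv2.imwrite(f"pics/{n}0.png",read_camera(n)); print(n,get_calibration(n))
s=get_state();print(s);print(hold_point_z)
E
```

```text
pics
scene {'fx': 388.99252759542577, 'fy': 388.99252759542577, 'cx': 263.7048191682528, 'cy': 191.63542896684743, 'R': array([[ 0.87746488, -0.47962878,  0.00340797],
       [-0.25952383, -0.48074155, -0.83757683],
       [ 0.40336431,  0.73405981, -0.54630892]]), 't': array([-0.36484697,  0.20416221,  1.05595069])}
side {'fx': 370.89390971932744, 'fy': 370.89390971932744, 'cx': 257.5297097900902, 'cy': 188.7454991502363, 'R': array([[ 0.92119297, -0.38859427, -0.01995018],
       [-0.24247083, -0.53318508, -0.81050698],
       [ 0.30432123,  0.75147067, -0.58538912]]), 't': array([-0.39940915,  0.21323859,  1.25744915])}
wrist {'fx': 297.3186396354542, 'fy': 297.3186396354542, 'cx': 257.97936456193725, 'cy': 194.177594162505, 'tool_from_camera': array([[ 1.25661693e-03, -3.19756332e-01,  9.47498976e-01,
        -1.42556886e-01],
       [ 4.52224616e-04, -9.47499445e-01, -3.19757090e-01,
         8.18205107e-02],
       [ 9.99999108e-01,  8.30294532e-04, -1.04604216e-03,
        -4.73905962e-04],
       [ 0.00000000e+00,  0.00000000e+00,  0.00000000e+00,
         1.00000000e+00]])}
{'time_s': 0.15, 'joint_positions': array([-1.39301571e-01,  2.91164063e-01, -1.53907298e-01,  1.12666944e+00,
        2.67192919e-05,  1.43153285e+00]), 'joint_velocities': array([ 0.00033587, -0.00173519,  0.00235284, -0.00111511,  0.00072834,
       -0.00023179]), 'joint_efforts': array([ 1.43475558e-03, -5.37369597e+01,  3.31521606e+01,  1.14745408e-02,
       -1.60248046e-04, -2.47105180e-05]), 'position': array([5.24703773e-01, 5.32748268e-05, 2.30874406e-01]), 'tool_rot': array([7.06777324e-01, 6.91884796e-05, 7.07436080e-01, 4.22408483e-05]), 'contact_force': array([0.26486439, 0.33341769, 0.24951817]), 'torque': array([-0.02435243, -0.00301813, -0.03433659]), 'gripper_width': 0.0854698719653861}
0.0187
```

View pics/scene0.png

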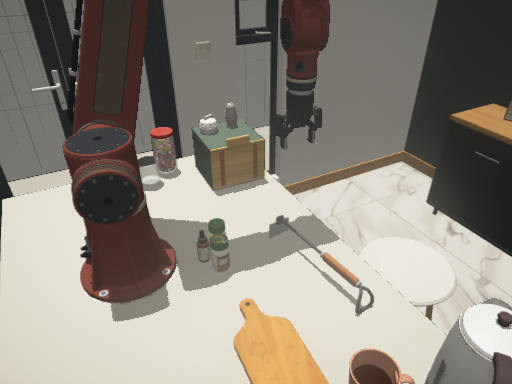

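View pics/side0.png

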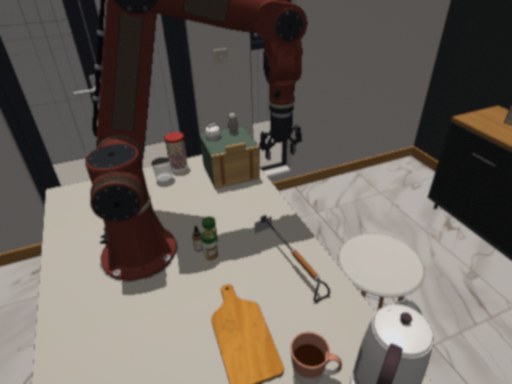

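View pics/wrist0.png

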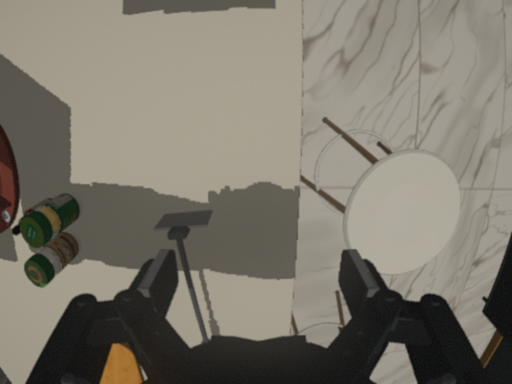

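Both outside views show the bin at around (228,150) in scene and (232,160) in side, closed with its pull tab on top. The rake lies diagonally from its blade at scene (282,220) to its loop at (365,295). I'll enlarge these.

```bash
cat > h.py <<'E'
import numpy as np, cv2
from plant import *
from scipy.spatial.transform import Rotation as Ro
cal={n:get_calibration(n) for n in("scene","side","wrist")}
def ray(n,uv,pose=None):
    c=cal[n]; u,v=uv
    if n!="wrist":
        d=np.array([(u-c['cx'])/c['fx'],(v-c['cy'])/c['fy'],1]); R=np.array(c['R'])
        d=R.T@d; return -R.T@np.array(c['t']), d/np.linalg.norm(d)
    p,q=pose
    a=np.array([(u-c['cx'])/c['fx'],(v-c['cy'])/c['fy']]); r=np.linalg.norm(a)
    d=np.array([*(a/max(r,1e-9)*np.sin(r)),np.cos(r)])
    T=np.array(c['tool_from_camera']); W=Ro.from_quat(np.r_[q[1:],q[0]]).as_matrix()
    return np.array(p)+W@T[:3,3], W@T[:3,:3]@d
def tri(*rays):
    A=np.zeros((3,3));b=np.zeros(3)
    for o,d in rays:
        P=np.eye(3)-np.outer(d,d);A+=P;b+=P@o
    x=np.linalg.solve(A,b)
    return x,[float(np.linalg.norm(np.cross(x-o,d))) for o,d in rays]
def onz(r,z):
    o,d=r;return o+d*(z-o[2])/d[2]
def proj(n,X):
    c=cal[n];p=np.array(c['R'])@X+np.array(c['t']);return c['fx']*p[0]/p[2]+c['cx'],c['fy']*p[1]/p[2]+c['cy']
def crop(img,x0,y0,x1,y1,k,fn):
    cv2.imwrite(fn,cv2.resize(img[y0:y1,x0:x1],None,fx=k,fy=k,interpolation=cv2.INTER_CUBIC))
def qd(yaw):
    # tool x down, tool z (jaw axis) horizontal at angle yaw
    x=np.array([0,0,-1.]);z=np.array([np.cos(yaw),np.sin(yaw),0]);y=np.cross(z,x)
    q=Ro.from_matrix(np.c_[x,y,z]).as_quat();return np.r_[q[3],q[:3]]
E
python3 - <<'E'
from h import *
for n in("scene","side"):
    print(n,-np.array(cal[n]['R']).T@cal[n]['t'])
s=cv2.imread('pics/scene0.png');d=cv2.imread('pics/side0.png')
crop(s,180,90,280,190,6,'pics/s_bin.png');crop(d,190,100,290,200,6,'pics/d_bin.png')
crop(s,265,205,385,315,6,'pics/s_rake.png');crop(d,245,205,345,305,6,'pics/d_rake.png')
E
```

```text
scene [-0.05280746 -0.85197281  0.7491202 ]
side [ 0.03696857 -0.98644863  0.90096013]
```

View pics/s_bin.png

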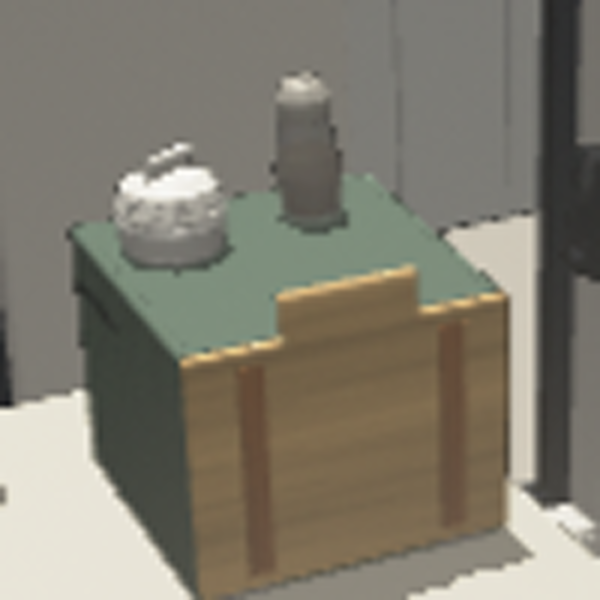

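View pics/d_bin.png

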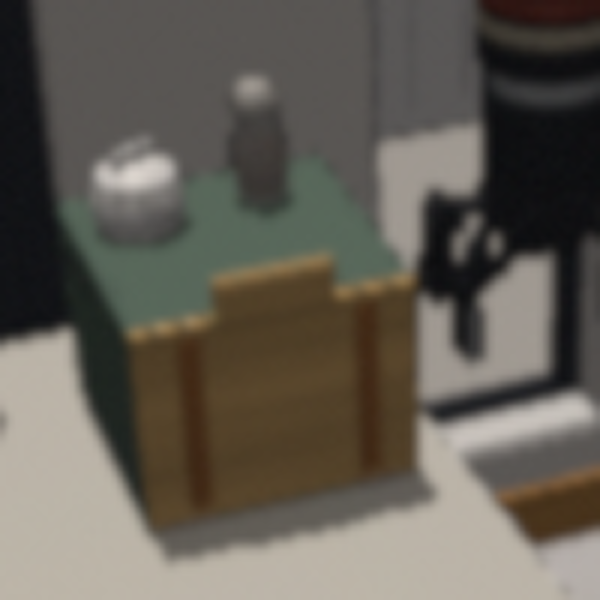

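View pics/s_rake.png

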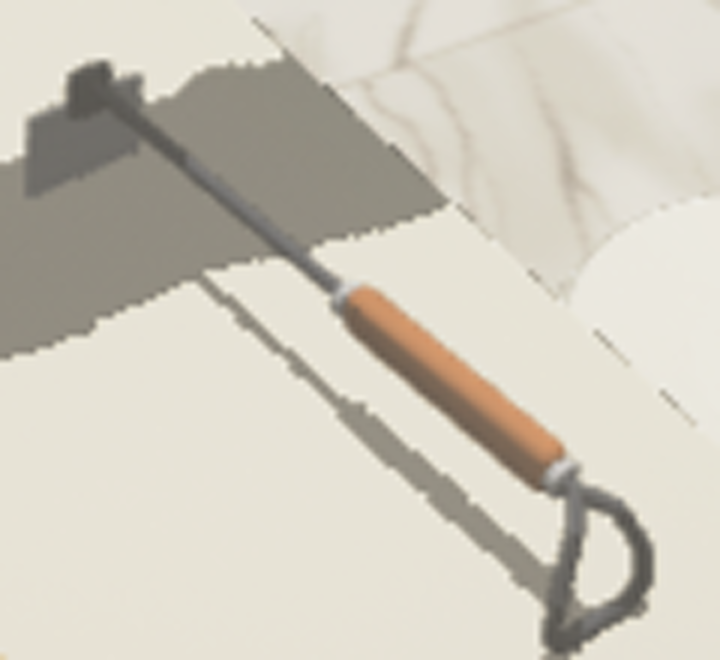

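View pics/d_rake.png

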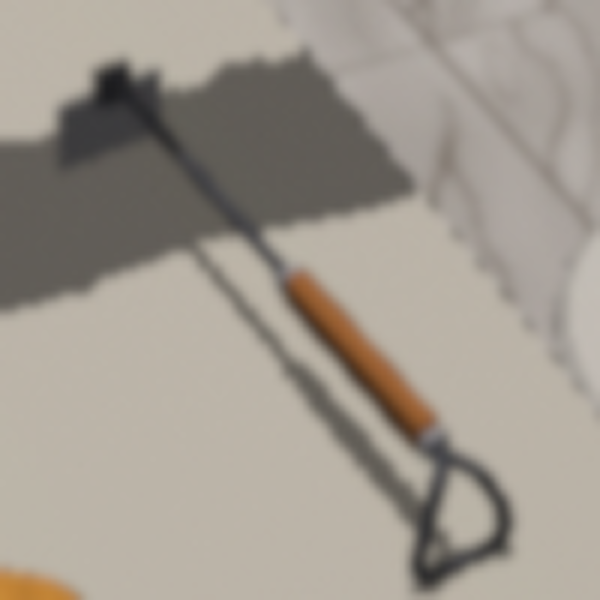

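```bash
cat > fit.py <<'E'
from h import *
from scipy.optimize import least_squares
def px(c,x0,y0,k=6): return np.array([(c[0]+.5)/k-.5+x0,(c[1]+.5)/k-.5+y0])
S=lambda c:px(c,180,90); D=lambda c:px(c,190,100)
# bin: fixed pts & door pts (in door frame: y, height above hinge)
obs=[('scene','f',(.0985,.1,.165),S((72,230))),('scene','f',(.0985,-.1,.165),S((370,178))),
('side','f',(.0985,.1,.165),D((62,208))),('side','f',(.0985,-.1,.165),D((320,160))),
('scene','d',(.1,.156),S((184,367))),('scene','d',(-.1,.156),S((507,302))),('scene','d',(.1,0),S((204,601))),('scene','d',(-.1,0),S((505,527))),
('side','d',(.1,.156),D((131,337))),('side','d',(-.1,.156),D((413,282))),('side','d',(.1,0),D((154,529))),('side','d',(-.1,0),D((412,470))),
('scene','d',(.043,.184),S((279,302))),('scene','d',(-.043,.184),S((415,275))),('side','d',(.043,.184),D((214,285))),('side','d',(-.043,.184),D((331,264)))]
def world(p,kind,m):
    x,y,yaw,a=p[:4]
    if kind=='d':
        h=m[1]; m=(-.0985-.008*np.cos(a)-h*np.sin(a)*1, m[0], .009+h*np.cos(a)-.008*np.sin(a))
    c,s=np.cos(yaw),np.sin(yaw)
    return np.array([x+c*m[0]-s*m[1],y+s*m[0]+c*m[1],m[2]])
def res(p):
    return np.concatenate([np.array(proj(n,world(p,k,m)))-u for n,k,m,u in obs])
r=least_squares(res,[.35,.45,1.4,0.05],loss='soft_l1')
print('bin',r.x,'rms px',np.sqrt(np.mean(r.fun**2)),'\n',res(r.x).reshape(-1,2).round(1).tolist())
S2=lambda c:px(c,265,205); D2=lambda c:px(c,245,205)
for nm,a,b in [('gripfront',(352,303),(297,280)),('griprear',(553,475),(423,428)),('bladeL',(27,197),(60,165)),('bladeR',(140,150),(158,118)),('loop',(560,650),(425,585)),('socket',(90,90),(112,82))]:
    X,e=tri(ray('scene',S2(a)),ray('side',D2(b)));print(nm,X.round(4),e)
    print('   fixed z .06',onz(ray('scene',S2(a)),.06),onz(ray('side',D2(b)),.06),' z0',onz(ray('scene',S2(a)),0),onz(ray('side',D2(b)),0))
for nm,a,b in [('timer',(172,262),(138,240)),('shaker',(313,225),(265,210))]:
    print(nm,onz(ray('scene',S(a)),.165),onz(ray('side',D(b)),.165))
E
python3 fit.py
```

```text
bin [0.44503264 0.33484429 1.52425847 0.01015164] rms px 0.6892435719439934 
 [[-0.7, -0.4], [-0.3, -0.8], [-0.6, -1.0], [0.4, -0.9], [-0.6, 0.1], [0.5, -0.5], [-0.8, 0.8], [0.4, 0.4], [-0.1, 0.4], [1.2, -0.0], [-0.6, 0.8], [1.8, 0.5], [-0.5, -0.1], [0.7, -0.4], [-0.3, 0.0], [1.2, -0.5]]
gripfront [ 0.4493 -0.2613  0.0578] [0.0006269907973762099, 0.0006269907973761513]
   fixed z .06 [ 0.44742064 -0.26401413  0.06      ] [ 0.44847515 -0.26238037  0.06      ]  z0 [ 0.49097427 -0.21282202  0.        ] [ 0.47783491 -0.21072026  0.        ]
griprear [ 0.4498 -0.3896  0.0742] [0.003081417056807257, 0.003081417056807418]
   fixed z .06 [ 0.45839804 -0.38366155  0.06      ] [ 0.45830225 -0.3755686   0.06      ]  z0 [ 0.50290744 -0.34288684  0.        ] [ 4.88363152e-01 -3.31984128e-01  1.11022302e-16]
bladeL [ 0.3886 -0.0817  0.0105] [0.0012954294685529801, 0.001295429468552987]
   fixed z .06 [ 0.35858112 -0.13505537  0.06      ] [ 0.3692673  -0.13025003  0.06      ]  z0 [ 0.39439971 -0.07263514  0.        ] [ 0.39297583 -0.06916281  0.        ]
bladeR [ 0.4555 -0.0763  0.0145] [0.00456850
[... 193 characters left out ...]
23e-02 -1.11022302e-16]
loop [ 0.4328 -0.4274  0.0164] [0.0005124423902215753, 0.0005124423902214846]
   fixed z .06 [ 0.40422748 -0.4521409   0.06      ] [ 0.41310899 -0.45553908  0.06      ]  z0 [ 0.44402039 -0.41732852  0.        ] [ 4.39945490e-01 -4.17660265e-01  1.11022302e-16]
socket [ 0.4207 -0.0856  0.0668] [0.0008151515513570452, 0.0008151515513571303]
   fixed z .06 [ 0.42513646 -0.07921145  0.06      ] [ 0.42401845 -0.07707801  0.06      ]  z0 [ 0.46674986 -0.01192902  0.        ] [ 4.51633308e-01 -1.21971296e-02  1.11022302e-16]
timer [0.38724713 0.36125864 0.165     ] [0.38491896 0.35881191 0.165     ]
shaker [0.48366858 0.37079157 0.165     ] [0.48046828 0.3633979  0.165     ]
```

The bin fits at (0.445, 0.335) with yaw 1.524 and the door almost shut. The residual is 0.7 px. The grip triangulates to a height of 0.058–0.074, against a nominal 0.060. I'll go above the tab and check it with the wrist camera.

Run:
```python
from h import *
gripper_close(60)
reach([.44,.262,.31],qd(0))
s=get_state();print(s['time_s'],s['position'],s['joint_positions'],s['contact_force'])
im=read_camera('wrist');cv2.imwrite('pics/w1.png',im)
np.save('w1.npy',np.r_[s['position'],s['tool_rot']])
cv2.imwrite('pics/s1.png',read_camera('scene'))
```

```text
2.025 [0.44036548 0.26127387 0.30959108] [ 3.92890125e-01  2.35797822e-01 -2.24143663e-02  1.31303387e+00
 -4.06863114e-04  1.96421807e+00] [ 0.16241418 -0.95989393  0.35811734]
```

View pics/w1.png

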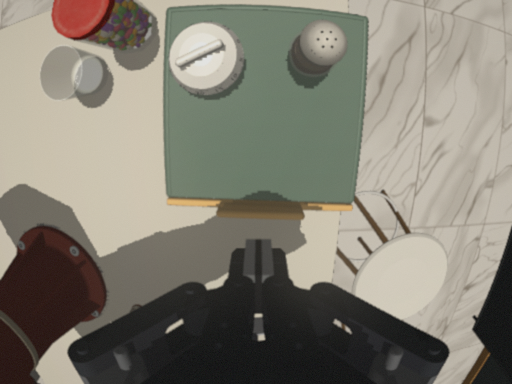

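View pics/s1.png

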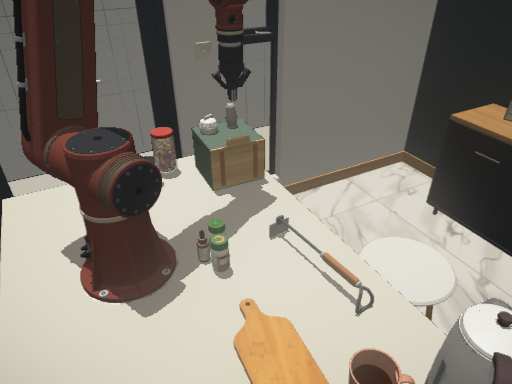

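Wrist view: the roof front edge runs from (167,198) to (357,205), the back corners are at (165,8) and (368,18), and the tab spans u = 217–305. The timer is at (207,60) and the shaker at (318,55). I'll turn these into positions.

Run:
```python
from h import *
a=np.load('w1.npy');P=(a[:3],a[3:])
for nm,uv,z in [('FL',(168,197),.165),('FR',(357,204),.165),('BL',(166,8),.165),('BR',(367,18),.165),('tabL',(217,217),.193),('tabR',(304,217),.193)]:
    print(nm,onz(ray('wrist',uv,P),z).round(4))
crop(cv2.imread('pics/w1.png'),150,180,380,280,3,'pics/w1c.png')
```

```text
FL [0.3445 0.2429 0.165 ]
FR [0.5456 0.235  0.165 ]
BL [0.3497 0.4381 0.165 ]
BR [0.5471 0.4296 0.165 ]
tabL [0.4005 0.2326 0.193 ]
tabR [0.4835 0.2326 0.193 ]
```

View pics/w1c.png

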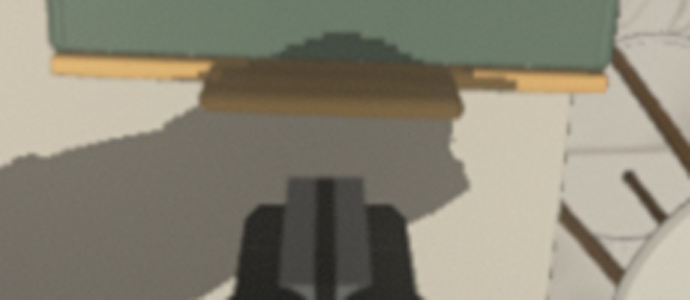

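The wrist camera puts the bin centre at (0.447, 0.336), within 2 mm of the fit. I'll descend behind the tab and pull.

Run:
```python
from h import *
move_l([.443,.264,.21],.15)
move_l([.443,.264,.174],.05)
s=get_state();print(s['time_s'],s['position'],s['contact_force'])
for d in (.02,.045,.07):
    move_l([.443-.047*d,.264-d,.174],.06)
    s=get_state();print(s['time_s'],s['position'],s['contact_force'])
cv2.imwrite('pics/s2.png',read_camera('scene'))
```

```text
3.8083 [0.44315003 0.26406093 0.1741657 ] [0.47086855 0.0641318  0.40725817]
4.2917 [0.44218638 0.24361524 0.17417778] [0.22653114 0.90620807 0.80220542]
4.8583 [0.44097754 0.21876808 0.17407299] [0.05567515 0.18887487 0.09088099]
5.425 [0.43980933 0.19375865 0.17407322] [ 0.50984137 -0.21357248  0.39098963]
```

View pics/s2.png

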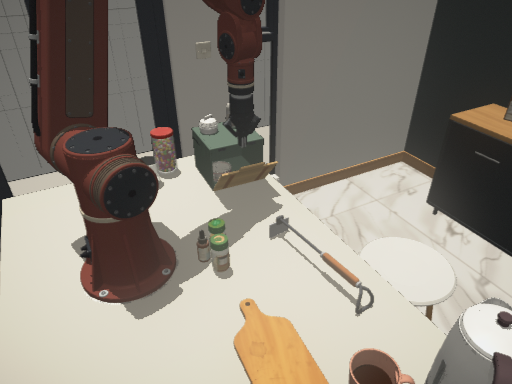

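The door is falling open. Next I'll go over the rake grip, open the gripper and look.

Run:
```python
from h import *
move_l([.44,.194,.26],.2)
reach([.453,-.32,.22],qd(0.1))
release()
s=get_state();print(s['time_s'],s['position'],s['joint_positions'],s['tool_rot'])
cv2.imwrite('pics/w3.png',read_camera('wrist'));np.save('w3.npy',np.r_[s['position'],s['tool_rot']])
a=read_camera('scene');cv2.imwrite('pics/s3.png',a);b=read_camera('side');cv2.imwrite('pics/d3.png',b)
crop(a,180,90,300,210,5,'pics/s3c.png');crop(b,190,100,290,200,6,'pics/d3c.png')
```

```text
8.7083 [ 0.45296152 -0.32001362  0.21998431] [-7.46912764e-01  3.53303090e-01 -9.40688236e-02  1.12349069e+00
  2.69942638e-05  7.23968372e-01] [ 0.70621503 -0.03528723  0.70623413  0.03533409]
```

View pics/w3.png

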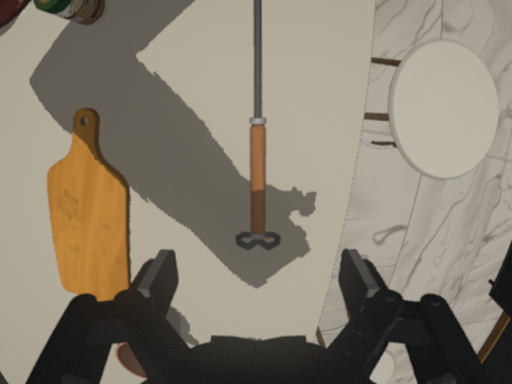

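View pics/s3c.png

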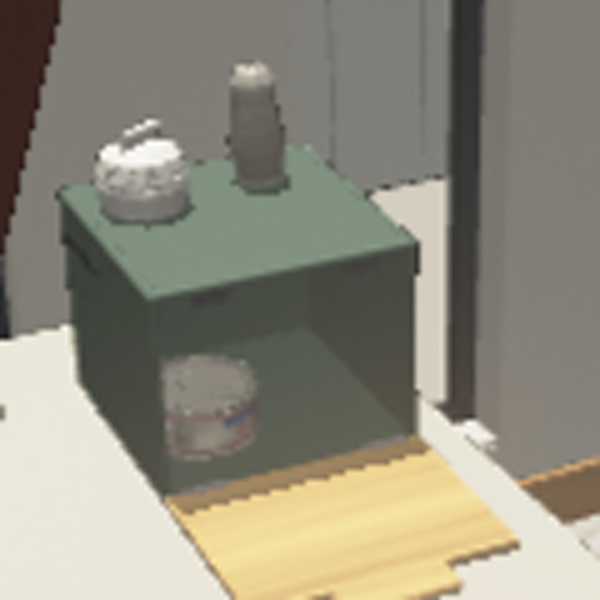

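View pics/d3c.png

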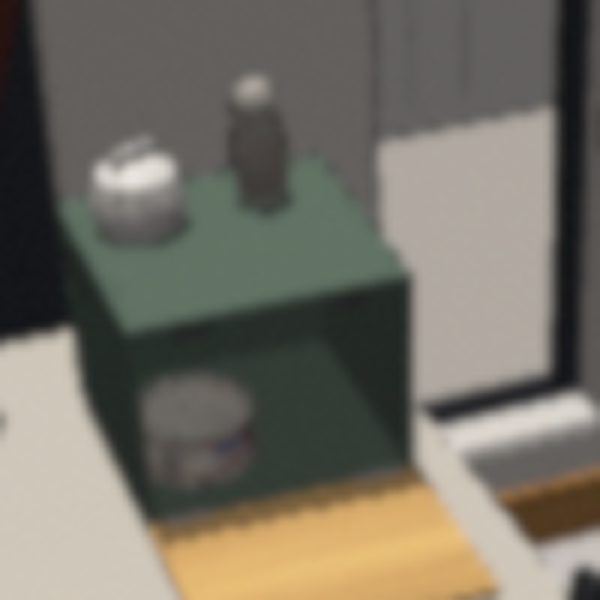

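The wrist view shows the grip running from (258,122) to (258,236), parallel to the tool y axis. The tin stands at the left of the open bin: top centre around (196,405) in the side crop, right rim at (257,385) in the scene crop. The door is flat.

Run:
```python
from h import *
from scipy.optimize import least_squares
def px(c,x0,y0,k=6): return np.array([(c[0]+.5)/k-.5+x0,(c[1]+.5)/k-.5+y0])
a=np.load('w3.npy');P=(a[:3],a[3:])
for nm,s,d,w in [('gf',(352,303),(297,280),(258,124)),('gr',(553,475),(423,428),(258,235))]:
    rs=[ray('scene',px(s,265,205)),ray('side',px(d,245,205)),ray('wrist',w,P)]
    print(nm,tri(*rs)[0].round(4),np.round(tri(*rs)[1],4),'s+w',tri(rs[0],rs[2])[0].round(4),'z.06',onz(rs[2],.06).round(4), 'z.071',onz(rs[2],.071).round(4))
# tin
b=(.4458,.3355,1.524)
def W(m):
    c,s=np.cos(b[2]),np.sin(b[2]);return np.array([b[0]+c*m[0]-s*m[1],b[1]+s*m[0]+c*m[1],m[2]])
def tob(p):
    c,s=np.cos(b[2]),np.sin(b[2]);d=p[:2]-b[:2];return np.array([c*d[0]+s*d[1],-s*d[0]+c*d[1]])
def ext(n,x,y):
    t=np.linspace(0,2*np.pi,72)
    top=np.array([proj(n,np.array([x+.043*np.cos(u),y+.043*np.sin(u),.048])) for u in t])
    bot=np.array([proj(n,np.array([x+.043*np.cos(u),y+.043*np.sin(u),.008])) for u in t])
    return top[:,0].min(),top[:,0].max(),top[:,1].min(),bot[:,1].max()
sd=[*(px((142,372),190,100)),*(px((250,488),190,100))]
sc=[*(px((257,356),180,90,5)),px((0,462),180,90,5)[1]]
def f(p):
    e=ext('side',*p);g=ext('scene',*p)
    return [e[0]-sd[0],e[1]-sd[2],e[2]-sd[1],e[3]-sd[3],g[1]-sc[0],g[2]-sc[1],g[3]-sc[2]]
r=least_squares(f,[.39,.33]);print('tin',r.x,'in bin',tob(r.x),np.round(r.fun,1))
```

```text
gf [ 0.4466 -0.2653  0.0623] [0.0008 0.0008 0.0001] s+w [ 0.4465 -0.2654  0.0615] z.06 [ 0.4466 -0.2656  0.06  ] z.071 [ 0.4465 -0.2646  0.071 ]
gr [ 0.4562 -0.3843  0.0662] [0.0031 0.0039 0.0028] s+w [ 0.4576 -0.3863  0.0632] z.06 [ 0.459  -0.3888  0.06  ] z.071 [ 0.4585 -0.3833  0.071 ]
tin [0.40334362 0.3158779 ] in bin [-0.02158669  0.04149199] [-1.2  1.   0.4 -0.2  0.2 -0.1 -0.2]
```

The grip is at (0.4525, -0.326, 0.062) with yaw 1.665, which matches the stated 60 mm height. The tin is at bin (-0.022, +0.041), with 71 mm behind it and 9 mm to the left wall. Now I'll grasp the rake.

Run:
```python
from h import *
q=qd(.095)
move_l([.4525,-.3265,.12],.2,q)
move_l([.4525,-.3265,.043],.08)
s=get_state();print(s['position'],s['contact_force'])
gripper_close(110)
s=get_state();print(s['time_s'],s['position'],s['gripper_width'],s['contact_force'])
move_l([.4525,-.3265,.16],.12)
s=get_state();print(s['time_s'],s['position'],s['gripper_width'],s['contact_force'],s['torque'])
np.save('w4.npy',np.r_[s['position'],s['tool_rot']])
cv2.imwrite('pics/w4.png',read_camera('wrist'))
a=read_camera('scene');cv2.imwrite('pics/s4.png',a);b=read_camera('side');cv2.imwrite('pics/d4.png',b)
```

```text
[ 0.45281933 -0.32677976  0.04347022] [-0.12998818 -0.15427706 -0.20287826]
11.2667 [ 0.45266142 -0.32662379  0.04326426] 0.014009942911069067 [-1.15637461  1.58774401  4.98120585]
12.3917 [ 0.45207335 -0.3261473   0.15918948] 0.014127446642621503 [-0.26513166  0.51122603 -1.39336129] [-0.18630132  0.00441933 -0.02793942]
```

View pics/w4.png

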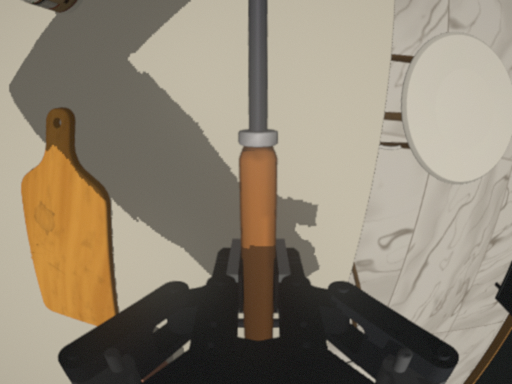

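View pics/s4.png

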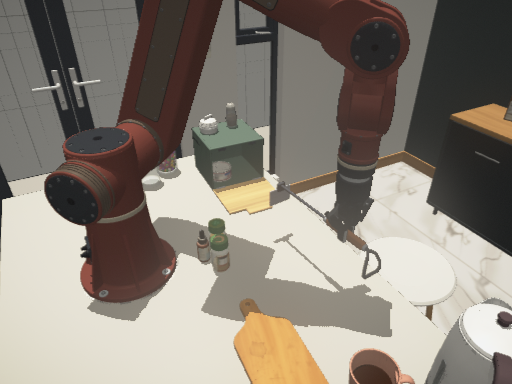

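View pics/d4.png

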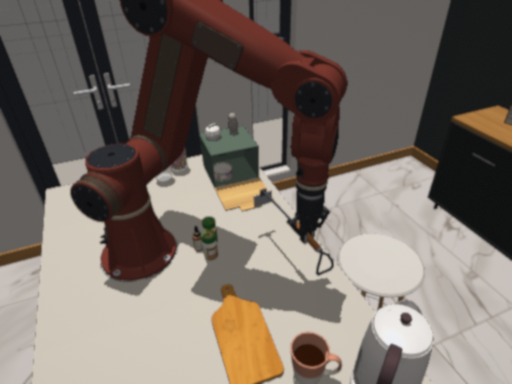

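The rake is held, reading a width of 14 mm and about 1.4 N of weight. I'll move to the pre-insert pose and check the blade's position.

```bash
cat >> h.py <<'E'
B=np.array([.4458,.3355]);BY=1.524
BX=np.array([np.cos(BY),np.sin(BY)]);BYV=np.array([-np.sin(BY),np.cos(BY)])
Q=qd(BY-np.pi/2)
def tcp(bx,by,h,L=.255):  # blade at bin x,y, height h above worktop
    p=B+BX*(bx-L)+BYV*by; return [p[0],p[1],.043+h]
def tob(p):
    d=np.array(p[:2])-B;return np.array([d@BX,d@BYV])
def st(m=''):
    s=get_state();print(m,round(s['time_s'],2),'bladeb',tob(s['position'])+[.255,0],'h',round(s['position'][2]-.043,4),'F',s['contact_force'].round(2),'T',s['torque'].round(2));return s
E
python3 - <<'E'
from h import *
by=.0415
reach(tcp(-.18,by,.14),Q)
move_l(tcp(-.18,by,.075),.15)
s=st();np.save('w5.npy',np.r_[s['position'],s['tool_rot']])
a=read_camera('scene');b=read_camera('side');w=read_camera('wrist');cv2.imwrite('pics/w5.png',w)
crop(a,170,90,300,210,6,'pics/s5c.png');crop(b,180,100,290,200,6,'pics/d5c.png')
for nm,n in [('lower','side'),('lower','scene')]:
    for y in(-.035,.035):
        p=B+BX*(-.18)+BYV*(by+y); print(n,y,proj(n,np.r_[p,.075]),proj(n,np.r_[p,.125]))
E
```

```text
14.07 bladeb [-0.18063827  0.04107945] h 0.0752 F [ 0.05 -0.01 -1.83] T [-0.07  0.04  0.03]
side -0.035 (np.float64(241.1411477695728), np.float64(179.81392530520824)) (np.float64(240.54807621468353), np.float64(169.1398594409473))
side 0.035 (np.float64(224.04532901418435), np.float64(183.6062447145638)) (np.float64(223.09043793726028), np.float64(172.86861317461992))
scene -0.035 (np.float64(245.40097814087875), np.float64(178.0617841451541)) (np.float64(245.06108747575513), np.float64(165.0041196354464))
scene 0.035 (np.float64(225.87061302675002), np.float64(182.833930311834)) (np.float64(225.09698463280446), np.float64(169.61105283999996))
```

View pics/s5c.png

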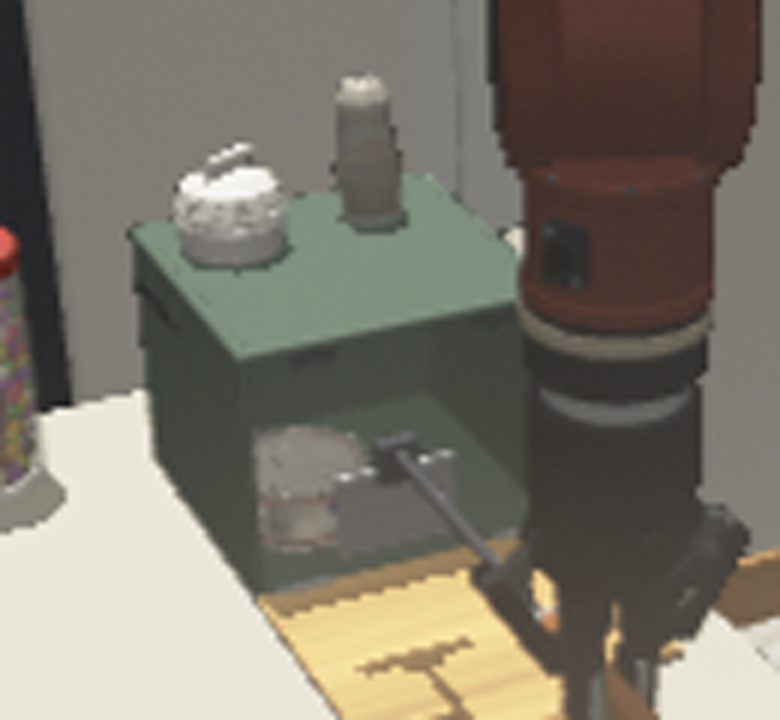

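View pics/d5c.png

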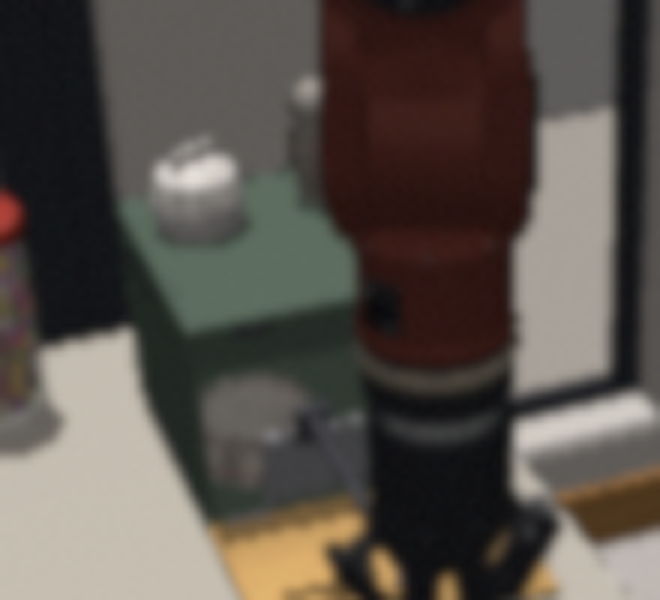

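View pics/w5.png

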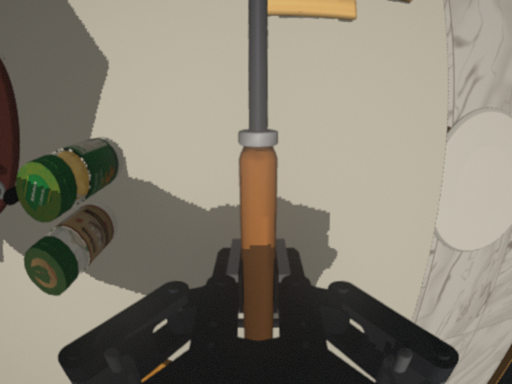

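The blade's corners in scene, at about (225.9,182) and (245.5,175), match the model's prediction to within 1–3 px. So the rake is level and centred on the tin. I'll insert it over the tin.

Run:
```python
from h import *
by=.0415
for bx in(-.1,-.04,.02,.055):
    move_l(tcp(bx,by,.076),.1); s=st()
    if np.linalg.norm(s['contact_force']-[0,0,-1.6])>5: print('!');break
a=read_camera('scene');b=read_camera('side')
crop(a,170,90,300,210,6,'pics/s6c.png');crop(b,180,100,290,200,6,'pics/d6c.png')
```

```text
15.18 bladeb [-0.1002655   0.04137925] h 0.0761 F [ 0.95 -0.34 -1.65] T [-0.14 -0.01 -0.02]
 15.93 bladeb [-0.04030415  0.04148094] h 0.076 F [ 0.73 -0.78 -1.71] T [-0.11  0.08  0.02]
 16.68 bladeb [0.01965511 0.04159979] h 0.0759 F [ 0.08 -0.4  -0.41] T [-0.15  0.06  0.  ]
 17.18 bladeb [0.05472003 0.04161199] h 0.0759 F [-0.57  0.14 -1.64] T [-0.14  0.02 -0.04]
```

View pics/s6c.png

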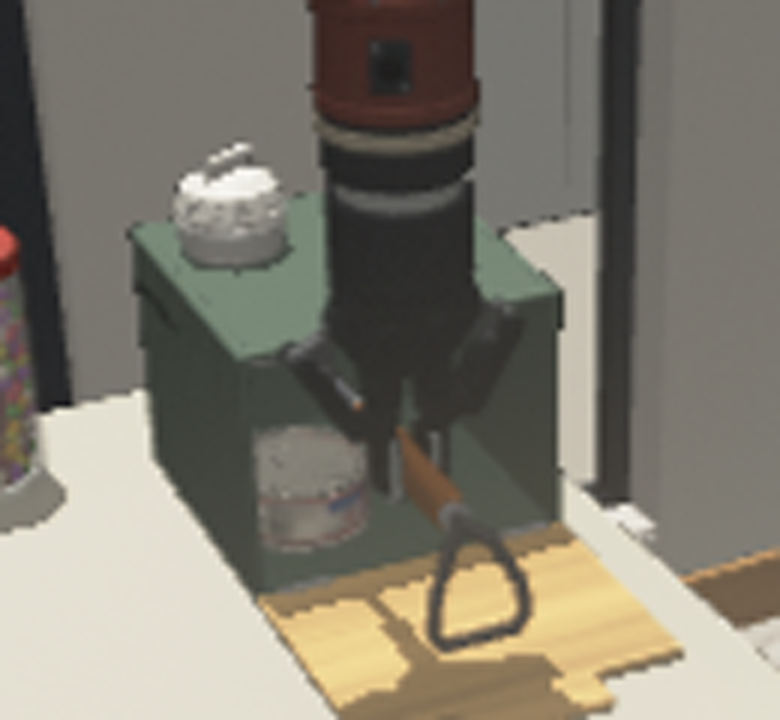

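View pics/d6c.png

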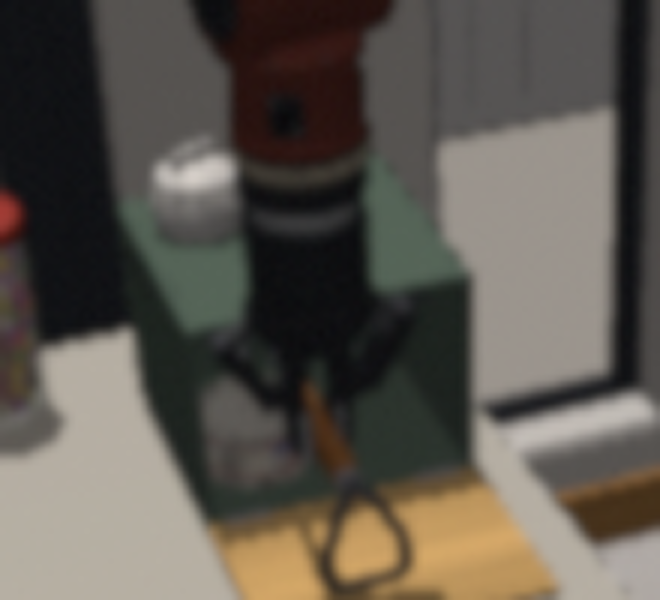

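The tin has not moved. I'll lower the blade behind it and feel for the floor.

Run:
```python
from h import *
by=.0415
for h in(.05,.03,.02,.015,.012,.010,.008,.006):
    move_l(tcp(.055,by,h),.06); sleep(.05);s=st()
    F=s['contact_force']
    if F[2]>2 or np.hypot(F[0],F[1])>4: print('contact');break
```

```text
17.91 bladeb [0.05499724 0.04134773] h 0.0501 F [ 0.35  0.22 -1.26] T [-0.09 -0.04  0.02]
 18.44 bladeb [0.05502372 0.04145619] h 0.0301 F [ 0.2   0.38 -1.27] T [-0.14 -0.02  0.02]
 18.81 bladeb [0.05499073 0.04161744] h 0.02 F [-0.72 -1.25 -1.78] T [-0.21  0.02 -0.02]
 19.11 bladeb [0.05498097 0.04160536] h 0.0149 F [ 0.43 -0.92 -1.83] T [-0.18 -0.    0.02]
 19.41 bladeb [0.05499276 0.04158455] h 0.0119 F [ 0.34 -0.94 -2.12] T [-0.16  0.01 -0.04]
 19.71 bladeb [0.05500263 0.04153489] h 0.01 F [ 0.   -0.25 -1.06] T [-0.2   0.01  0.03]
 20.01 bladeb [0.05510858 0.04138961] h 0.008 F [ 0.5   0.83 -0.56] T [ 0.08  0.02 -0.07]
 20.31 bladeb [0.05509232 0.04136194] h 0.006 F [0.7  0.14 0.27] T [ 0.35 -0.05 -0.03]
```

Floor contact is felt at h≈0.008, as expected. I'll raise 3 mm and draw.

Run:
```python
from h import *
by=.0415
move_l(tcp(.055,by,.0105),.05)
for bx in(.03,.0,-.04,-.07):
    move_l(tcp(bx,by,.0105),.05); s=st()
a=read_camera('scene');b=read_camera('side')
crop(a,170,90,300,210,6,'pics/s7c.png');crop(b,180,100,290,200,6,'pics/d7c.png')
```

```text
21.21 bladeb [0.02985076 0.04142277] h 0.0105 F [-0.18  0.02 -1.6 ] T [-0.24  0.01 -0.01]
 21.96 bladeb [-0.0001847   0.04144449] h 0.0105 F [-0.66 -0.95 -1.39] T [-0.11 -0.01  0.04]
 22.91 bladeb [-0.04006336  0.041453  ] h 0.0105 F [-0.06 -0.04 -1.98] T [-0.16  0.06  0.01]
 23.66 bladeb [-0.07020213  0.04145113] h 0.0105 F [-0.17  1.05 -0.97] T [-0.18  0.01  0.02]
```

View pics/s7c.png

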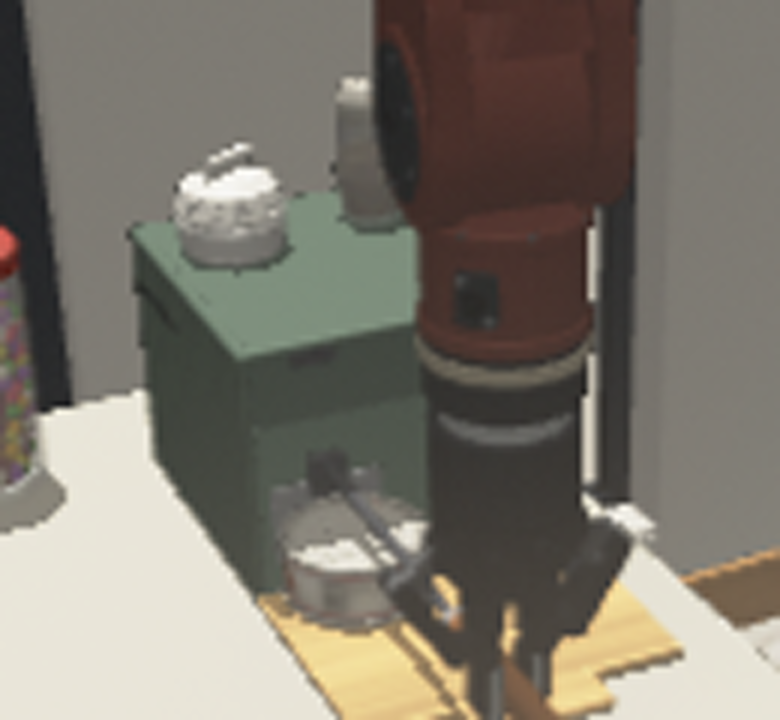

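View pics/d7c.png

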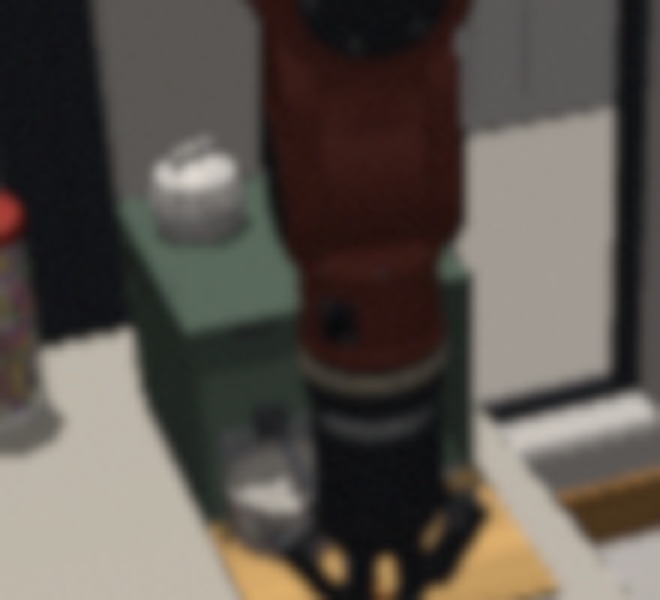

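The tin is upright and coming over the threshold with the blade behind it. I'll continue.

Run:
```python
from h import *
by=.0415
for bx in(-.11,-.148):
    move_l(tcp(bx,by,.0105),.05); s=st()
sleep(.2)
move_l(tcp(-.134,by,.0105),.03);s=st()
a=read_camera('scene');b=read_camera('side')
crop(a,170,90,300,210,6,'pics/s8c.png');crop(b,180,100,290,200,6,'pics/d8c.png')
```

```text
24.71 bladeb [-0.11004872  0.04147792] h 0.0105 F [ 0.05  0.96 -1.24] T [-0.14 -0.    0.02]
 25.62 bladeb [-0.14806994  0.04148712] h 0.0105 F [-0.64 -0.55 -1.33] T [-0.13  0.03  0.03]
 26.43 bladeb [-0.13389003  0.04149341] h 0.0105 F [ 0.77  0.9  -1.65] T [-0.16  0.05  0.02]
```

View pics/s8c.png

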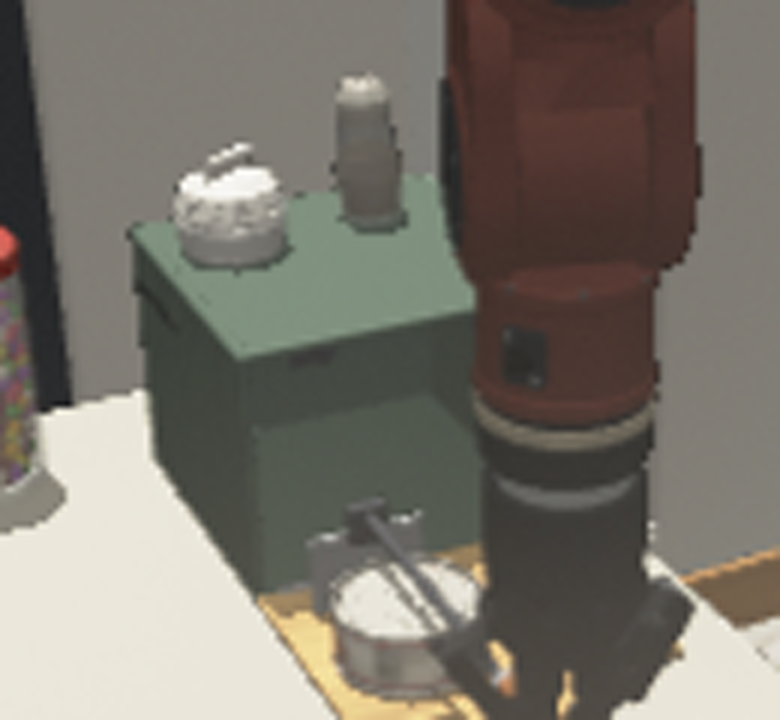

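View pics/d8c.png

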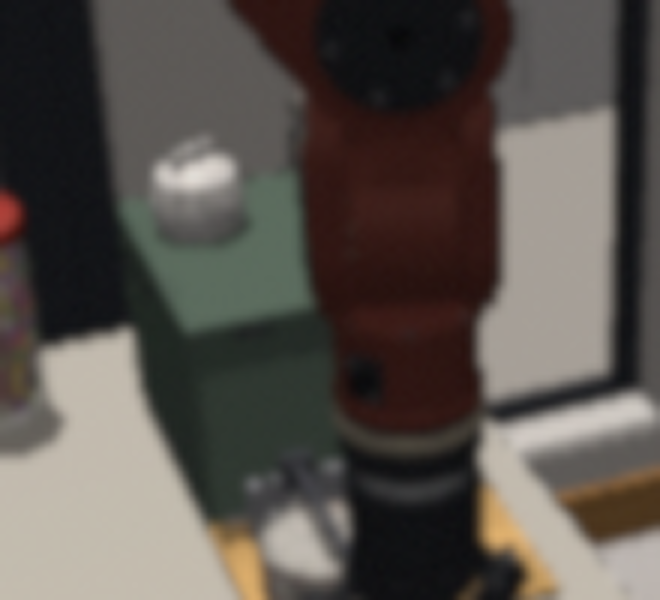

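The tin stands upright on the lowered front with the blade about 12 mm clear behind it. I'll set the rake down.

Run:
```python
from h import *
by=.0415
move_l(tcp(-.134,by,.0070),.03);s=st()
release();s=st()
p=s['position']
move_l([p[0],p[1],.09],.06);move_l([p[0],p[1],.25],.2)
reach([.45,-.25,.35],Q);s=st()
a=read_camera('scene');b=read_camera('side')
cv2.imwrite('pics/d9.png',b)
crop(a,190,120,320,270,5,'pics/s9c.png');crop(b,190,100,310,250,5,'pics/d9c.png')
```

```text
26.8 bladeb [-0.13402095  0.04142742] h 0.0069 F [ 0.35 -0.12  0.55] T [ 0.19 -0.06 -0.09]
 27.49 bladeb [-0.13398075  0.04146434] h 0.007 F [-0.16  0.3  -0.12] T [-0.   -0.   -0.01]
 30.18 bladeb [-0.32870104 -0.03111785] h 0.306 F [-0.15 -0.02  0.45] T [-0.03 -0.01 -0.02]
```

View pics/s9c.png

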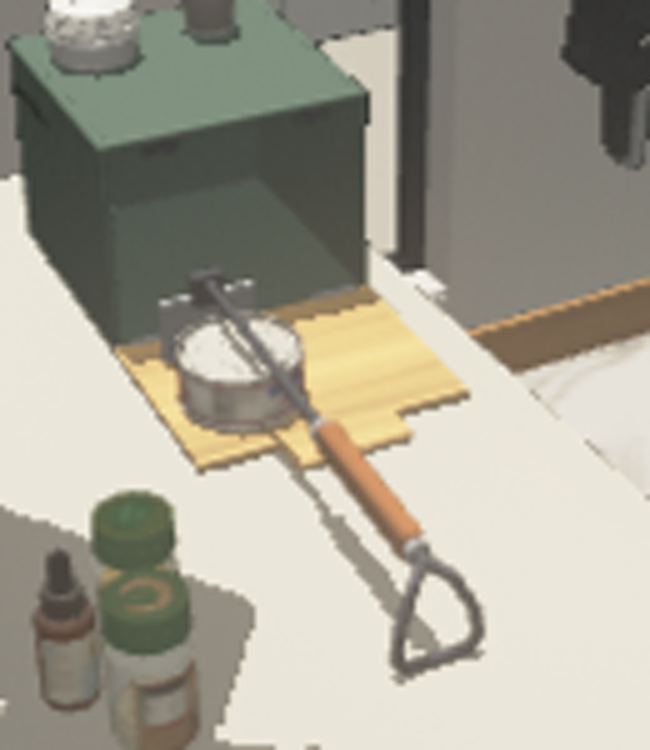

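View pics/d9c.png

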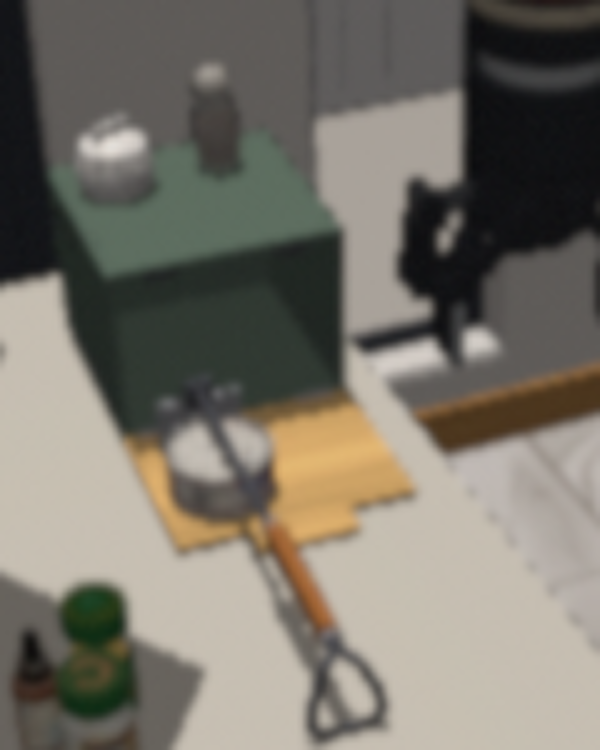

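Run:
```python
from h import *
for n,c,o in[('scene',(240,346),(190,120)),('side',(222,447),(190,100))]:
    uv=((c[0]+.5)/5-.5+o[0],(c[1]+.5)/5-.5+o[1]); print('tin',n,tob(onz(ray(n,uv),.048)))
for n,c,o in[('scene',(207,302),(190,120)),('side',(200,410),(190,100))]:
    uv=((c[0]+.5)/5-.5+o[0],(c[1]+.5)/5-.5+o[1]); print('blade mid top',n,tob(onz(ray(n,uv),.058)))
```

```text
tin scene [-0.19094698  0.0403619 ]
tin side [-0.19238263  0.04141747]
blade mid top scene [-0.14449962  0.04485366]
blade mid top side [-0.15092562  0.04637091]
```

The tin is at bin x = -0.191 in both views (limit -0.145), upright on the flat front. The blade is about 0.03 m in front of its limit. Handing in.

Run:
```python
from h import *
hand_in()
```

```text
the job is handed in; nothing more can be done
```

I opened the bin's front, raked the tin out and handed the job in at about 30 s of the 67 s allowed; hand-in reports no verdict. I pulled the front down by its tab and gripped the rake across its wooden grip. I then passed the blade over the tin, felt for the floor behind it (contact about 8 mm up) and drew the tin out onto the lowered front. Last, I set the rake down and backed the arm clear.

**Last checks, from the scene and side cameras:**
- **Tin:** it stands upright at bin x ≈ -0.191 m in both views (limit -0.145).
- **Blade:** it lies on the lowered front, outside the bin. It was set down at x = -0.134 m by the arm's readings; the two pictures gave -0.145 and -0.151 m. All three are beyond the -0.1 limit, though they disagree by up to 17 mm because the blade's edge is hard to read behind the tin.
- **Front, timer and shaker:** the front is flat. The timer and shaker look unmoved; I judged these by eye.

**Not measured:** the wrist force stayed within sensor noise during the draw, so I confirmed contact between rake and tin only from the tin moving with the blade. I also did not measure whether the tin and rake were at rest. They looked settled in the last pictures, about 2.7 s after I let go of the rake.

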